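# Load a stone slab into the sandblasting booth

## Robot

A 6-joint arm with a two-finger parallel gripper is mounted at the origin on the work surface. World frame = base frame: x ahead of the robot, y to its left, z up, the work surface at z = 0. Lengths are in m, angles in rad, forces in N, time in s.
With the tool pointing down it reaches from about 0.425 to 0.95 m from the base axis. Payload 3.5 kg.
Tool frame: the origin (TCP) lies on the centre line of the jaws, within the pads' length; the fingertips stand 14 mm ahead of it and the grasp point (between the pads) lies 5 mm behind it (ctrl.finger_overhang is the distance from the TCP to the fingertips, in m); z points along the fingers, y is the line along which they close (so a half turn about z gives the same grasp; the last joint's range is limited). The gripper opens to 85 mm and grips with 20 to 120 N. Pads are 22 mm wide; open, the fingers measure 114 mm over their backs; the gripper's body (76 mm by 85 mm) begins 54 mm behind the grasp point. The pads swing forward as they close: fully open they stand 13 mm farther back than shut.
Start: joints at [-1.386, 0.286, 1.577, -0, 1.279, -0.15], TCP at [0.222, -0.637, 0.245] pointing down, gripper open.
Joint ranges: [-2.77, 2.77], [-0.9, 2.22], [0.21, 2.48], [-1.53, 4.67], [0.24, 2.81], [-2.84, 2.84]. Speed limits (rad/s): [2.79, 2.79, 3.14, 3.14, 3.14, 3.14].

## Interface

Orientations are given as a unit quaternion [x, y, z, w].
In Python, from plant import ctrl gives the robot as it stands.
- The arm moves only by the tool send_rows, never from a script. Its argument "moves" is text: rows parted by semicolons, each of 7 numbers parted by spaces: the turn, a rotation vector about the tool's x, y, z in units of 360 degrees (1.0 is 360 degrees), then the shift along the tool's x, y, z in units of 20 cm (1.0 is 20 cm), then the gripper's target within -1 to 1 (fully open at 1, half-way at 0, shut at -1). A call has 1 to 12 rows; each row is the pose to reach, as a shift and turn from the pose commanded when the call began, along the tool's axes at that moment, turning the shorter way round; what a row does not reach only later rows make up. A row lasts 1/8 s, in which the tool goes at most 62.5 mm and 10.7 degrees, less where a joint would pass 70% of its speed; a pose out of reach is approached as far as the arm can. A call with a number of a shift or a turn outside -1 to 1 is refused whole. A call with a gripper value outside its range is refused whole. The fingers move at their own pace and stop on an object; "newtons" is the grip in N (left out, the last holds). Time passes only in rows, so rows that repeat a pose let the fingers close. It gives the time, the measured TCP pose, the force, the opening and the grip force at its end, in the units of the state.
- ctrl.get_state(): the state, without advancing time (a new reading comes with each control period).
- ctrl.read_camera(name): name is "side" or "top" or "wrist"; returns a dict with "image" (384x512x3 uint8, red, green, blue), "fovy" (degrees; the focal length in pixels is half the picture's height over the tangent of half this angle, whatever the lens; pixels are square), "cx", "cy" (the principal point, pixels), "extrinsics" (4x4, takes a point from camera to world coordinates). Camera axes: x right, y up, looking along -z (the intrinsics and any distortion apply to the point x, -y, -z); pixel columns grow to the right and rows downward; lengths in m; the calibration is good to about 2 mm. A picture is of the moment at which its call begins. There is no depth.
- ctrl.sign_off(): hands the job in; it is judged then, once.
The state is a dict: "time": time; "qpos": joint angles; "dq": joint speeds; "joint_efforts": joint torques, N m; "eef_pos": TCP position; "tcp_rot": TCP orientation; "contact_force": force on the tool from outside, world axes, zero at the start; "wrist_torque": the same for the moment, N m; "opening": opening from 0.0 (shut) to 1.0 (fully open); "finger_force": force on a finger pad.
Only numpy, scipy, OpenCV 4.12 (cv2) and the standard library are available. Lean on these libraries where they do the work, as an engineer would, in place of code of your own. Each camera call takes 0.05 s, during which the arm holds its last target. There are 200 camera calls.

## Task

Lay the rectangular stone slab flat on the wooden carrier, in the space between its two cross strips, then gently push the carrier through the booth's hanging flap until it is fully home against the stop inside and the flap has fallen shut behind it. Have the extraction gate on the booth's roof pulled fully open, ready for blasting. Set the slab down rather than dropping it, and leave the other things where they are.

Things in the scene. Friction and masses are not known exactly. Their poses are not given: they have to be found in the camera images.
- booth: Fixed sandblasting booth: pine box 320 wide (x), 400 long (y), 243 high, clear window in the roof, clear +x side. Origin on the bench under the middle of the hatch wall's outer face; +y points into the booth (pushing direction), z up. A level board, top at z = 12 mm, runs through the hatch: 150 wide outside, out to y = -270; inside it is the floor. Rails on it, 10 high, guide the carrier (inner faces x = +-59).
- lintel (a point): Middle of the lintel's lower outer edge: booth (0, 0, 152) mm. The hatch wall is 15 thick (y 0..15) and 243 high; its opening is 200 wide, from the board up to the lintel. An upright gripper's body meets this wall before the carrier is home: lean the tool so that the fingertips lead in under the lintel.
- stop (a point): Where the middle of the carrier's leading face meets the fixed end stop, a bar 100 wide and 30 high: booth (0, 208, 24) mm. With the carrier home, its origin is at booth y = 118 and its rear face at y = 28, just past the flap.
- flap (a joint): Hatch flap, rad: 0 = hanging shut, grows to 1.35 as its lower edge swings into the booth; cannot swing out. Hinge along booth x at y = 21, z = 154 mm; panel 196 wide, 114 high, 6 to 8 thick, 130 g; swings freely and falls shut by its weight unless something lies under it. Shut, its lower edge is 28 above the board: the carrier's deck passes below, the leading strip and the slab push it open.
- flap_edge (a point): Middle of the flap's lower edge.
- carrier: Loose timber carrier, white grating let into its top: 112 wide (x), 180 long (y), deck 24 high, about 350 g. Origin at the centre of its underside; +y leads. Starts between the rails outside the hatch. Cross strips 6 thick: one 8 high along the leading edge, one 6 high with faces at y = -26 and -20; 104 between them. Push on the plain rear face, y = -90, 24 high. Laden it slides with 2 to 6 N.
- bay (a point): Centre of the space between the carrier's two cross strips, on the deck: carrier (0, 32, 24) mm; axes as the carrier's.
- slab: Loose rectangular stone slab, 56 wide (x), 80 long (y), 22 thick, about 270 g, lying flat. Origin at the centre of its underside. The only flat rectangular one among three pieces of the same pale stone. It fits the space on the carrier with its long side along the carrier's length.
- gate (a joint): Slide of the extraction gate on the roof, m: 0 = closed, 0.07 = fully open (end of travel); pulled towards the hatch (booth -y). Stiff: moves with about 3 N and stays where it is left. Starts closed or up to 15 mm open.
- gate_tab (a point): Top middle of the gate's upright steel pull tab, 313 mm above the bench: 44 wide (booth x), 10 thick (booth y), 38 tall above the flat slide plate. Gate shut, the tab is at booth y = 175. Behind it the gate's flanges (90 square, up to z = 283) begin at y = 255; the steel duct, 68 across, rises from them at y = 300 to z = 382 and leads off to +y.
- disc: Bystander: loose round stone disc, 72 across, 24 thick. Origin under its centre.
- bar: Bystander: loose long stone bar, 34 x 110 x 26. Origin under its centre.
- jar: Bystander: grit jar, 66 across, 85 high. Origin under its centre.
- mallet: Bystander: hammer lying down, 240 long.
- bottle: Bystander: bottle, 72 across, 170 high. Origin under its centre.
- cup: Bystander: cup, 76 across, 85 high. Origin under its centre.
- scraper: Bystander: scraper lying down, 200 long.

How it is judged:
On the way, in this order (a step that is already met when the one before it is completed fails the run):
1. the slab lies flat on the carrier between its two cross strips, let go, while the carrier is still outside the hatch (x of slab in the frame of bay between -0.03 and 0.03 m and y of slab in the frame of bay between -0.026 and 0.026 m and z of slab in the frame of bay between -0.004 and 0.004 m and angle between slab's own z axis and vertical below 0.06 rad and contact force between the fingers and slab below 0.1 N and y of carrier in the frame of booth below -0.05 m), for 0.2 s.
2. the carrier with the slab is home against the stop and the flap hangs shut (x of slab in the frame of bay between -0.03 and 0.03 m and y of slab in the frame of bay between -0.026 and 0.026 m and z of slab in the frame of bay between -0.004 and 0.004 m and angle between slab's own z axis and vertical below 0.06 rad and y of carrier in the frame of booth above 0.11 m and value of joint flap below 0.06 rad), for 0.2 s.
At the end, for the whole second after the job is handed in: Slab flat between the carrier's cross strips (within 30 mm of its centre line, 26 mm of the space's middle); carrier within 8 mm of the stop; flap shut (under 0.06 rad); gate open to within 8 mm of its 70 mm; all released and at rest (all of step 2 and value of joint gate above 0.062 m and linear speed of each of slab, carrier below 0.02 m/s and velocity of joint flap below 0.1 rad/s); the robot touches nothing.
It fails at once if the slab is dropped or thrown (moves faster than 0.6 m/s while not held) (linear speed of slab above 0.6 m/s and contact force between the fingers and slab below 0.1 N).
It fails at once if the carrier is shoved hard (faster than 0.3 m/s) (linear speed of carrier above 0.3 m/s).
It fails at once if a bystander is shifted more than 30 mm (distance of any of disc, bar, jar, mallet, bottle, cup, scraper from where it was at the start of the episode above 0.03 m).
It also fails if it takes over 64 s, if anything falls off the work surface, if the arm or the gripper's body presses on something with over 40 N, if the wrist force passes 120 N, or if a joint passes its speed limit or range.

## Working session

There is one attempt and no reset: what is moved stays moved. The work goes in short steps, Python scripts to look and compute and a tool call to move; the robot and the scene stay as the last step left them, time stands still between calls to the robot, and variables do not carry over. Pictures are saved under pics/ and viewed, at most 10 in all, crops included, and the job is handed in when it is done.

Besides the shell and the picture viewer there is one more tool, called after "Emit:" by a JSON object that holds its "name" and its "arguments", one argument or row to a line. send_rows: Moves the arm, as the interface text tells. Its arguments: {"type":"object","properties":{"moves":{"type":"string"},"newtons":{"type":"number"}},"required":["moves"]}

```bash
mkdir -p pics; ls
cat > h.py <<'E'
import numpy as np, cv2
from scipy.spatial.transform import Rotation as R
from plant import ctrl
def grab(n,f=None):
    c=ctrl.read_camera(n)
    if f: cv2.imwrite('pics/'+f,c['image'][:,:,::-1])
    return c
def foc(c): return c['image'].shape[0]/2/np.tan(np.radians(c['fovy'])/2)
def ray(c,u,v):
    E=np.array(c['extrinsics']);f=foc(c)
    d=E[:3,:3]@np.array([(u-c['cx'])/f,-(v-c['cy'])/f,-1]);return E[:3,3],d
def plane(c,u,v,z):
    o,d=ray(c,u,v);return o+d*(z-o[2])/d[2]
def proj(c,p):
    E=np.array(c['extrinsics']);q=E[:3,:3].T@(np.array(p)-E[:3,3]);f=foc(c)
    return np.array([c['cx']+f*q[0]/-q[2],c['cy']-f*q[1]/-q[2]])
E
python3 - <<'E'
from h import *
a=[grab(n) for n in('top','side')]
for n,c in zip(('top','side'),a):
    print(n,c['fovy'],c['cx'],c['cy'],np.round(c['extrinsics'],3).tolist(),[k for k in c])
    cv2.imwrite(f'pics/{n}0.png',cv2.resize(c['image'][:,:,::-1],(800,600),interpolation=cv2.INTER_CUBIC))
s=ctrl.get_state();print(s)
E
```

```text
pics
top 51.941131865138665 252.56051920608772 198.4007427118696 [[-0.008, 0.979, -0.203, 0.285], [-1.0, -0.009, -0.004, -0.027], [-0.006, 0.203, 0.979, 1.566], [0.0, 0.0, 0.0, 1.0]] ['image', 'fovy', 'cx', 'cy', 'extrinsics']
side 45.55500000085996 257.4255620996354 195.0291754564088 [[-0.518, 0.529, -0.672, -0.257], [-0.856, -0.315, 0.41, 0.502], [0.005, 0.788, 0.616, 0.962], [0.0, 0.0, 0.0, 1.0]] ['image', 'fovy', 'cx', 'cy', 'extrinsics']
{'time': 0.1, 'qpos': array([-1.38599415e+00,  2.87124758e-01,  1.57801931e+00, -2.33597578e-05,
        1.27861129e+00, -1.50017497e-01]), 'dq': array([ 0.00040153, -0.00237132, -0.00413191,  0.00123171,  0.00255208,
        0.00060815]), 'joint_efforts': array([ 1.34396614e-03, -4.07294369e+01, -2.93699098e+01, -1.44331939e-04,
        3.38646765e-03,  4.05320364e-06]), 'eef_pos': array([ 0.22171151, -0.63695388,  0.24405979]), 'tcp_rot': array([ 9.86018531e-01,  1.66632193e-01, -2.99858037e-05, -1.08099375e-03]), 'contact_force': array([ 0.30985592, -0.59837481, -0.04409218]), 'wrist_torque': array([ 0.01120895, -0.07850929,  0.02771704]), 'finger_force': 0.0, 'opening': 1.0001339951494033}
```

View pics/top0.png

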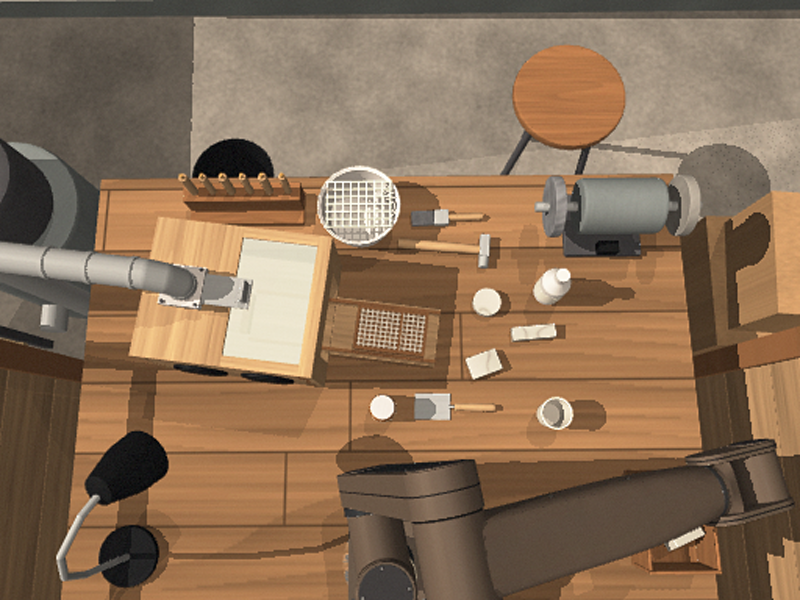

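View pics/side0.png

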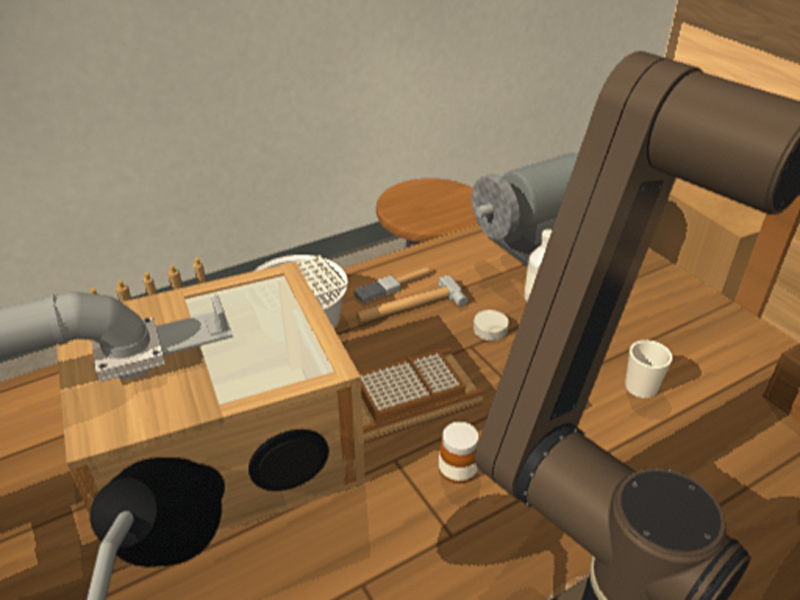

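The top view shows the slab near (484,363), the bar at (534,332) and the disc at (487,302). It also shows the carrier grating around (397,331), the booth roof corners at (157,218), (336,238), (312,385) and (128,355), and the gate tab near (243,292). The side view confirms this, with the gate tab top near (217,305).

```bash
cat > m.py <<'E'
from h import *
c=grab('top');k=1/1.5625
for n,u,v in(('RL',157,218),('FL',336,238),('FR',312,385),('RR',128,355)):print(n,plane(c,u*k,v*k,.243).round(4))
print('tabtop',plane(c,246*k,291*k,.313).round(4))
hsv=cv2.cvtColor(c['image'],cv2.COLOR_RGB2HSV)
m=((hsv[...,2]>150)&(hsv[...,1]<70)).astype(np.uint8)
for n,(x0,y0,x1,y1),z,cl in(('slab',(462,342,506,382),.022,0),('bar',(506,318,562,344),.026,0),('grate',(352,300,432,356),.036,5),('disc',(470,285,505,318),.024,0)):
    a=np.zeros_like(m);s=np.s_[int(y0*k):int(y1*k),int(x0*k):int(x1*k)];a[s]=m[s]
    if cl:a=cv2.morphologyEx(a,cv2.MORPH_CLOSE,np.ones((cl,cl)))
    ct=max(cv2.findContours(a,cv2.RETR_EXTERNAL,cv2.CHAIN_APPROX_NONE)[0],key=cv2.contourArea)[:,0]
    w=np.array([plane(c,u,v,z)[:2] for u,v in ct],np.float32)
    print(n,cv2.minAreaRect(w*1000))
cv2.imwrite('pics/crop.png',cv2.resize(c['image'][140:250,75:345,::-1],(800,326),interpolation=cv2.INTER_CUBIC))
E
python3 m.py
```

```text
RL [0.7776 0.5168 0.243 ]
FL [0.726  0.1098 0.243 ]
FR [0.397  0.1575 0.243 ]
RR [0.4652 0.5577 0.243 ]
tabtop [0.5884 0.2898 0.313 ]
slab ((466.787841796875, -240.98431396484375), (53.843605041503906, 79.59906005859375), 19.86964988708496)
bar ((546.0075073242188, -368.6666564941406), (32.19506072998047, 112.2620620727539), 4.7271728515625)
grate ((551.6857299804688, -8.573715209960938), (161.8470916748047, 92.3365249633789), 82.4205093383789)
disc ((624.8234252929688, -253.8328399658203), (72.21101379394531, 65.5872802734375), 89.45723724365234)
```

View pics/crop.png

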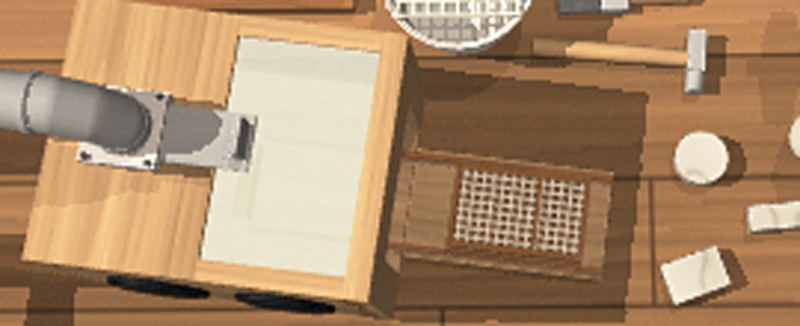

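The crop shows the grating with its leading strip at x≈455, the mid strip at x≈537 and the rear end at x≈587. The gate tab is at (243,140). I estimate the booth's yaw at about -7°. Next I'll work out the move to above the slab.

```bash
cat >> h.py <<'E'
def down(yaw,lean=0):
    # tool z down, tool x at yaw (deg); lean tips z towards tool x
    y=np.radians(yaw);x=np.array([np.cos(y),np.sin(y),0]);z=np.array([0,0,-1.]);
    M=np.c_[x,np.cross(z,x),z]
    return R.from_matrix(M)*R.from_euler('y',lean,degrees=True)
def goal(p,rot,cmd=None):
    s=ctrl.get_state();p0,r0=(s['eef_pos'],R.from_quat(s['tcp_rot'])) if cmd is None else cmd
    print('turn',((r0.inv()*rot).as_rotvec()/(2*np.pi)).round(4),'shift',(r0.inv().apply(np.array(p)-p0)/.2).round(4))
def tcp():
    s=ctrl.get_state();print(s['time'],s['eef_pos'].round(4),R.from_quat(s['tcp_rot']).as_matrix().round(3).tolist(),s['qpos'].round(2),s['opening'],s['contact_force'].round(1))
E
python3 -c "
from h import *
tcp();goal([.467,-.241,.245],down(109.9))"
```

```text
0.15 [ 0.2217 -0.637   0.2442] [[0.944, 0.329, -0.0], [0.329, -0.944, 0.002], [0.0, -0.002, -1.0]] [-1.39  0.29  1.58 -0.    1.28 -0.15] 0.9980636895403054 [ 0.3  0.5 -0.3]
turn [-2.00e-04 -3.00e-04 -2.52e-01] shift [ 1.8090e+00 -1.4672e+00 -7.0000e-04]
```

Emit:
{"name": "send_rows", "arguments": {
  "moves": "0 0 -0.126 0.905 -0.733 0 1;0 0 -0.126 0.905 -0.733 0 1;0 0 -0.126 0.905 -0.733 0 1;0 0 -0.126 0.905 -0.733 0 1;0 0 -0.126 0.905 -0.733 0 1"
}}

```text
time: 0.78
eef_pos: [0.3461, -0.4365, 0.245]
tcp_rot: [0.844, 0.537, 0.0, -0.0]
contact_force: [0.5, -0.4, 0.2]
opening: 1.003
finger_force: 0.0
```

```bash
python3 -c "
from h import *
tcp();goal([.467,-.241,.245],down(109.9))"
```

```text
0.775 [ 0.3461 -0.4365  0.245 ] [[0.424, 0.906, -0.0], [0.906, -0.424, 0.001], [0.001, -0.0, -1.0]] [-1.08  0.03  1.87  0.    1.25 -0.65] 1.0029966065925568 [ 0.5 -0.4  0.2]
turn [-0.     -0.0002 -0.125 ] shift [1.1419e+00 1.3290e-01 1.1000e-03]
```

Emit:
{"name": "send_rows", "arguments": {
  "moves": "0 0 -0.125 1 0.133 0 1;0 0 -0.125 1 0.133 0 1;0 0 -0.125 1 0.133 0 1;0 0 -0.125 1 0.133 0 1;0 0 -0.125 1 0.133 0 1;0 0 -0.125 1 0.133 0 1"
}}

```text
time: 1.52
eef_pos: [0.4542, -0.271, 0.2452]
tcp_rot: [0.578, 0.816, -0.0, -0.0]
contact_force: [-0.2, -1.3, 1.1]
opening: 1.0
finger_force: 0.0
```

```bash
python3 -c "
from h import *
tcp();c=grab('wrist','w1.png');print(c['fovy'],c['cx'],c['cy'],np.round(c['extrinsics'],3).tolist())
print(proj(c,[.467,-.241,.022]))"
```

```text
1.525 [ 0.4542 -0.271   0.2452] [[-0.332, 0.943, -0.0], [0.943, 0.332, -0.0], [0.0, -0.0, -1.0]] [-0.73 -0.04  1.93 -0.    1.25 -1.07] 0.9997493763683253 [-0.2 -1.3  1.1]
62.90186909070585 256.9018204820806 195.151726289452 [[0.943, -0.319, -0.094, 0.43], [0.332, 0.904, 0.268, -0.203], [-0.001, -0.284, 0.959, 0.374], [0.0, 0.0, 0.0, 1.0]]
[276.77586822 146.92115369]
```

View pics/w1.png

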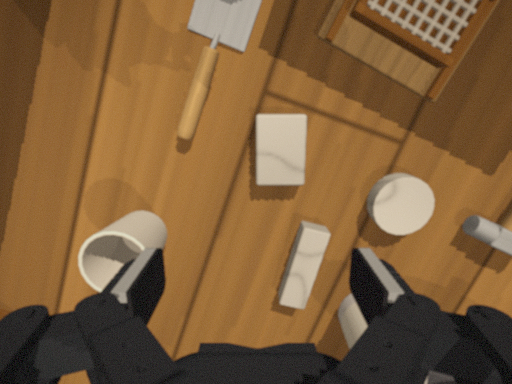

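The wrist picture shows the slab at about (280,149), upright in the image, and the carrier's rear at upper right. This agrees with the top-camera estimate.

```bash
python3 -c "
from h import *
c=grab('wrist')
hsv=cv2.cvtColor(c['image'],cv2.COLOR_RGB2HSV)
m=((hsv[...,2]>165)&(hsv[...,1]<60)).astype(np.uint8);a=np.zeros_like(m);a[100:200,240:325]=m[100:200,240:325]
ct=max(cv2.findContours(a,cv2.RETR_EXTERNAL,cv2.CHAIN_APPROX_NONE)[0],key=cv2.contourArea)[:,0]
w=np.array([plane(c,u,v,.022)[:2] for u,v in ct],np.float32);r=cv2.minAreaRect(w*1000);print(r)
goal([.467,-.241,.06],down(109.9));goal([.467,-.241,.016],down(109.9))"
```

```text
((472.3243713378906, -242.52255249023438), (53.61373519897461, 77.31599426269531), 19.369281768798828)
turn [-0.     -0.     -0.0015] shift [0.1216 0.1116 0.926 ]
turn [-0.     -0.     -0.0015] shift [0.1216 0.1117 1.146 ]
```

Emit:
{"name": "send_rows", "arguments": {
  "moves": "0 0 -0.001 0.11 0.123 0.9 1;0 0 -0.001 0.11 0.123 0.9 1;0 0 -0.001 0.11 0.123 0.9 1;0 0 -0.001 0.11 0.123 0.9 1;0 0 -0.001 0.11 0.123 0.9 1"
}}

```text
time: 2.25
eef_pos: [0.4713, -0.2432, 0.0673]
tcp_rot: [0.575, 0.818, -0.0, 0.002]
contact_force: [0.5, -0.8, 0.6]
opening: 1.0
finger_force: 0.0
```

Emit:
{"name": "send_rows", "arguments": {
  "moves": "0 0 0 0 0 0.12 1;0 0 0 0 0 0.24 1;0 0 0 0 0 0.24 1;0 0 0 0 0 0.24 -0.5;0 0 0 0 0 0.24 -0.5;0 0 0 0 0 0.24 -0.5;0 0 0 0 0 0.24 -0.5",
  "newtons": 40
}}

```text
time: 3.12
eef_pos: [0.4721, -0.2428, 0.02]
tcp_rot: [0.574, 0.819, -0.0, 0.002]
contact_force: [-0.6, 0.9, 5.8]
opening: 0.645
finger_force: 44.2
```

Emit:
{"name": "send_rows", "arguments": {
  "moves": "0 0 0 0 0 -0.05 -0.5;0 0 0 0 0 -0.2 -0.5;0 0 0 0 0 -0.5 -0.5;0 0 0 0 0 -0.8 -0.5;0 0 0 0 0 -1 -0.5;0 0 0 0 0 -1 -0.5"
}}

```text
time: 3.88
eef_pos: [0.4719, -0.2426, 0.2218]
tcp_rot: [0.574, 0.819, -0.0, 0.004]
contact_force: [0.4, -0.4, -3.1]
opening: 0.641
finger_force: 44.0
```

```bash
python3 -c "
from h import *
tcp();c=grab('top');print(plane(c,242.4,209.9,.036))
goal([.54,-.11,.23],down(82.8))"
```

```text
3.875 [ 0.4719 -0.2426  0.2218] [[-0.341, 0.94, 0.007], [0.94, 0.341, -0.005], [-0.007, 0.005, -1.0]] [-0.67 -0.02  1.96 -0.    1.19 -1.01] 0.641495210051942 [ 0.4 -0.4 -3.1]
[0.55638808 0.02059812 0.036     ]
turn [0.0003 0.0003 0.0753] shift [ 0.4997  0.5505 -0.0585]
```

Emit:
{"name": "send_rows", "arguments": {
  "moves": "0 0 0.075 0.5 0.55 -0.05 -0.5;0 0 0.075 0.5 0.55 -0.05 -0.5;0 0 0.075 0.5 0.55 -0.05 -0.5;0 0 0.075 0.5 0.55 -0.05 -0.5;0 0 0.075 0.5 0.55 -0.05 -0.5"
}}

```text
time: 4.55
eef_pos: [0.5384, -0.1098, 0.2246]
tcp_rot: [0.749, 0.662, -0.001, -0.002]
contact_force: [0.1, -0.8, -2.9]
opening: 0.64
finger_force: 44.1
```

```bash
python3 -c "
from h import *
tcp();c=grab('wrist','w2.png');print(proj(c,[.5564,.0206,.036]))
c=grab('top','t2.png')"
```

```text
4.55 [ 0.5384 -0.1098  0.2246] [[0.122, 0.992, -0.005], [0.992, -0.122, 0.001], [0.001, -0.005, -1.0]] [-0.39  0.03  1.9  -0.    1.21 -0.26] 0.6401811489982291 [ 0.1 -0.8 -2.9]
[260.00090533  34.4293951 ]
```

View pics/w2.png

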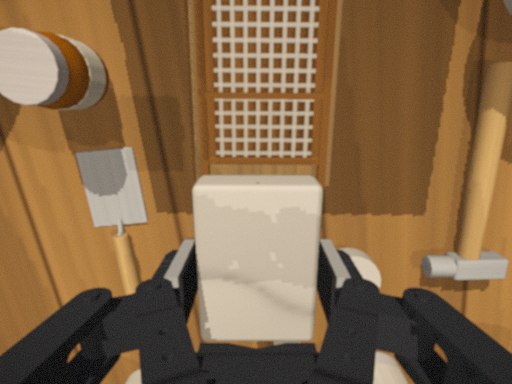

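The wrist picture shows the slab in hand at x 195–322, y 176–340. Behind it are the carrier's mid strip at (265,95), its rear edge near row 170 and the grating centre line at about x = 264.

```bash
python3 -c "
from h import *
s=ctrl.get_state();p=s['eef_pos'];r=R.from_quat(s['tcp_rot'])
c=grab('wrist')
for u,v in((195,185),(322,185),(201,339),(314,339),(258,177),(258,340)):print('slab',(r.inv().apply(plane(c,u,v,p[2]+.0025)-p)*1000).round(1))
for u,v,z in((265,95,.042),(263.5,157,.036),(265.5,2,.036),(207,165,.036),(325,165,.036),(203,15,.036),(331,15,.036)):print(plane(c,u,v,z).round(4))
"
```

```text
slab [ 38.9 -25.8  -2.4]
slab [39.  27.  -2.6]
slab [-38.4 -27.2  -2.4]
slab [-38.3  27.7  -2.6]
slab [42.4  0.4 -2.5]
slab [-39.    0.5  -2.5]
[ 0.5556 -0.0336  0.042 ]
[ 0.5472 -0.0932  0.036 ]
[0.5655 0.0453 0.036 ]
[ 0.4885 -0.0943  0.036 ]
[ 0.609  -0.1093  0.036 ]
[0.5081 0.0421 0.036 ]
[0.623  0.0276 0.036 ]
```

```bash
python3 -c "
from h import *
for z in(.1,.062,.055):goal([.561,.020,z],down(82.5))"
```

```text
turn [-0.0003 -0.      0.0009] shift [0.6625 0.0292 0.6311]
turn [-0.0003 -0.      0.0009] shift [0.6624 0.0295 0.8211]
turn [-0.0003 -0.      0.0009] shift [0.6624 0.0296 0.8561]
```

Emit:
{"name": "send_rows", "arguments": {
  "moves": "0 0 0.001 0.66 0.03 0 -0.5;0 0 0.001 0.66 0.03 0 -0.5;0 0 0.001 0.66 0.03 0.3 -0.5;0 0 0.001 0.66 0.03 0.6 -0.5;0 0 0.001 0.66 0.03 0.7 -0.5;0 0 0.001 0.66 0.03 0.76 -0.5;0 0 0.001 0.66 0.03 0.8 -0.5;0 0 0.001 0.66 0.03 0.8 -0.5"
}}

```text
time: 5.7
eef_pos: [0.5631, 0.0198, 0.0686]
tcp_rot: [0.752, 0.659, 0.001, 0.001]
contact_force: [-1.1, -0.0, -3.0]
opening: 0.637
finger_force: 44.1
```

```bash
python3 -c "
from h import *
tcp()
for z in(.058,.055):goal([.561,.020,z],down(82.5))
c=grab('wrist','w3.png')"
```

```text
5.7 [0.5631 0.0198 0.0686] [[0.13, 0.991, 0.002], [0.991, -0.13, -0.0], [-0.0, 0.002, -1.0]] [-0.14  0.26  1.97  0.    0.91 -0.01] 0.6366227860044951 [-1.1 -0.  -3. ]
turn [0.0004 0.     0.    ] shift [-0.0004 -0.0106  0.0529]
turn [0.0004 0.     0.    ] shift [-0.0004 -0.0107  0.0679]
```

View pics/w3.png

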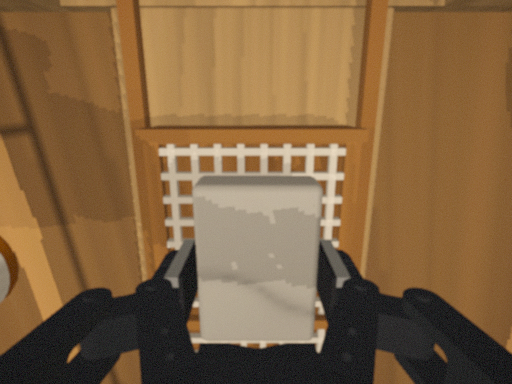

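The picture shows the slab over the bay, with the leading strip at rows 127–143 and the mid strip at about rows 318–330, close to the near end.

```bash
python3 -c "
from h import *
s=ctrl.get_state();p=s['eef_pos'];r=R.from_quat(s['tcp_rot'])
c=grab('wrist')
for u,v,z in((252,127,.044),(252,143,.044),(192,318,.042),(192,330,.042),(322,316,.042),(322,330,.042),(135,130,.036),(369,130,.036),(258,177,p[2]+.0025),(258,340,p[2]+.0025)):print(v,(r.inv().apply(plane(c,u,v,z)-p)*1000).round(1))
"
```

```text
127 [60.6 -2.4 24.8]
143 [52.9 -2.4 24.8]
318 [-49.1 -38.   26.8]
330 [-57.5 -38.5  26.7]
316 [-47.9  38.1  27. ]
330 [-57.7  38.6  27. ]
130 [ 58.5 -61.7  32.7]
130 [58.5 56.8 33. ]
177 [42.4  0.4 -2.5]
340 [-39.    0.5  -2.5]
```

Emit:
{"name": "send_rows", "arguments": {
  "moves": "0 0 0 0.005 -0.012 0.03 -0.5;0 0 0 0.005 -0.012 0.05 -0.5;0 0 0 0.005 -0.012 0.06 -0.5;0 0 0 0.005 -0.012 0.066 -0.5;0 0 0 0.005 -0.012 0.07 -0.5;0 0 0 0.005 -0.012 0.07 -0.5"
}}

```text
time: 6.55
eef_pos: [0.5595, 0.0218, 0.0561]
tcp_rot: [0.751, 0.66, -0.001, -0.001]
contact_force: [-10.1, 0.6, 14.9]
opening: 0.639
finger_force: 46.1
```

Emit:
{"name": "send_rows", "arguments": {
  "moves": "0 0 0 0 0 -0.01 0.2;0 0 0 0 0 -0.01 0.5;0 0 0 0 0 -0.01 0.8;0 0 0 0 0 -0.01 0.8;0 0 0 0 0 -0.2 0.8;0 0 0 0 0 -0.5 0.8;0 0 0 0 0 -0.8 0.8;0 0 0 0 0 -0.8 0.8"
}}

```text
time: 7.55
eef_pos: [0.5635, 0.0211, 0.2205]
tcp_rot: [0.752, 0.66, 0.004, 0.005]
contact_force: [0.9, 0.0, -0.1]
opening: 0.9
finger_force: 0.0
```

```bash
python3 -c "
from h import *
tcp()
c=grab('wrist','w4.png')"
```

```text
7.55 [0.5635 0.0211 0.2205] [[0.13, 0.991, 0.013], [0.992, -0.13, -0.002], [-0.0, 0.014, -1.0]] [-0.14  0.06  1.88  0.    1.19 -0.01] 0.8999787743287625 [ 0.9  0.  -0.1]
```

View pics/w4.png

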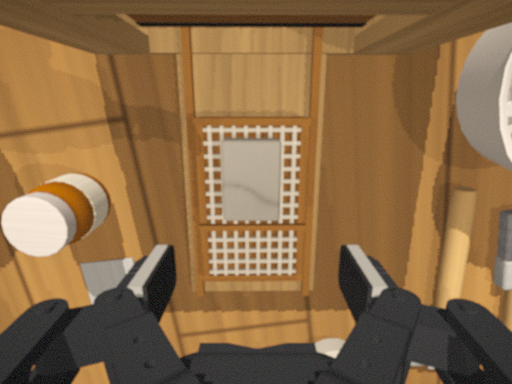

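The slab lies flat between the strips: slab rows 138–222, strips at rows 125 and 225, carrier rear edge at row 281. Next I'll plan the leaned pushing pose.

```bash
python3 -c "
from h import *
c=grab('wrist')
for u,v,z in((202,281,.036),(309,281,.036),(197,120,.044),(313,120,.044),(150,50,.012),(354,50,.012),(138,22,.152),(368,22,.152),(220,180,.058),(281,180,.058)):print(u,v,plane(c,u,v,z).round(4))
goal([.535,-.175,.22],down(82.5,40))"
```

```text
202 281 [ 0.4864 -0.0896  0.036 ]
309 281 [ 0.6052 -0.1057  0.036 ]
197 120 [0.5145 0.084  0.044 ]
313 120 [0.6222 0.0698 0.044 ]
150 50 [0.4755 0.1542 0.012 ]
354 50 [0.6727 0.1287 0.012 ]
138 22 [0.5118 0.1432 0.152 ]
368 22 [0.6379 0.1269 0.152 ]
220 180 [0.5284 0.0274 0.058 ]
281 180 [0.5854 0.0198 0.058 ]
turn [0.0002 0.1111 0.0002] shift [-0.9906  0.0032 -0.03  ]
```

Emit:
{"name": "send_rows", "arguments": {
  "moves": "0 0 0 -0.3 0 -0.05 -1;0 0.03 0 -0.6 0 -0.05 -1;0 0.06 0 -0.8 0 -0.05 -1;0 0.09 0 -0.99 0 -0.03 -1;0 0.111 0 -0.99 0 -0.03 -1;0 0.111 0 -0.99 0 -0.03 -1;0 0.111 0 -0.99 0 -0.03 -1"
}}

```text
time: 8.52
eef_pos: [0.5339, -0.1738, 0.2183]
tcp_rot: [0.706, 0.62, 0.256, -0.226]
contact_force: [0.7, 0.5, 0.2]
opening: -0.004
finger_force: 0.0
```

```bash
python3 -c "
from h import *
tcp()
goal([.5395,-.145,.07],down(82.5,40));goal([.5395,-.145,.034],down(82.5,40))"
```

```text
8.525 [ 0.5339 -0.1738  0.2183] [[0.1, 0.992, 0.081], [0.76, -0.129, 0.637], [0.642, -0.002, -0.767]] [-0.73  0.22  1.81  0.56  1.55 -0.74] -0.00365324942968459 [0.7 0.5 0.2]
turn [-0.0004  0.0002 -0.    ] shift [-0.3635  0.0108  0.6624]
turn [-0.0004  0.0002 -0.    ] shift [-0.4791  0.0111  0.8005]
```

Emit:
{"name": "send_rows", "arguments": {
  "moves": "0 0 0 -0.18 0.01 0.33 -1;0 0 0 -0.36 0.01 0.66 -1;0 0 0 -0.42 0.01 0.73 -1;0 0 0 -0.475 0.01 0.795 -1;0 0 0 -0.475 0.01 0.795 -1"
}}

```text
time: 9.15
eef_pos: [0.5401, -0.1451, 0.0366]
tcp_rot: [0.706, 0.62, 0.257, -0.226]
contact_force: [-0.1, -0.3, 0.4]
opening: -0.0
finger_force: 0.0
```

```bash
python3 -c "
from h import *
tcp();c=grab('side');p=ctrl.get_state()['eef_pos'];print(proj(c,p))
im=cv2.resize(c['image'][170:320,170:370,::-1],(800,600),interpolation=cv2.INTER_CUBIC);cv2.imwrite('pics/s5.png',im)"
```

```text
9.15 [ 0.5401 -0.1451  0.0366] [[0.099, 0.992, 0.082], [0.76, -0.128, 0.637], [0.642, -0.0, -0.766]] [-0.68  0.47  1.89  0.61  1.26 -0.89] -6.290205112900485e-05 [-0.1 -0.3  0.4]
[302.91186215 228.95393737]
```

View pics/s5.png

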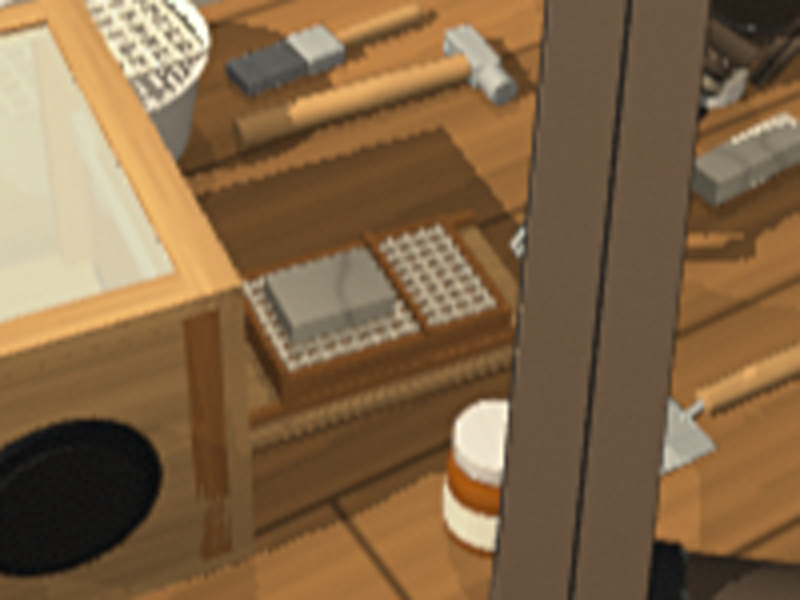

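The side view shows the slab flat on the carrier at (330,290), with the fingertip behind the carrier's rear face and hidden by the arm. I'll start pushing gently.

Emit:
{"name": "send_rows", "arguments": {
  "moves": "0 0 0 -0.01 0 0.0115 -1;0 0 0 0.028 0 0.044 -1;0 0 0 0.066 0 0.076 -1;0 0 0 0.086 0 0.092 -1;0 0 0 0.105 0 0.108 -1;0 0 0 0.143 0 0.14 -1;0 0 0 0.181 0 0.172 -1;0 0 0 0.22 0 0.204 -1;0 0 0 0.22 0 0.204 -1"
}}

```text
time: 10.32
eef_pos: [0.548, -0.0864, 0.0336]
tcp_rot: [0.706, 0.62, 0.257, -0.225]
contact_force: [0.0, -1.2, -0.8]
opening: -0.002
finger_force: 0.4
```

```bash
python3 -c "
from h import *
tcp();c=grab('side');cv2.imwrite('pics/s6.png',cv2.resize(c['image'][170:320,140:340,::-1],(800,600)))"
```

```text
10.325 [ 0.548  -0.0864  0.0336] [[0.099, 0.992, 0.084], [0.76, -0.13, 0.636], [0.642, 0.001, -0.767]] [-0.6   0.44  1.94  0.66  1.21 -0.85] -0.0018272789315369083 [ 0.  -1.2 -0.8]
```

View pics/s6.png

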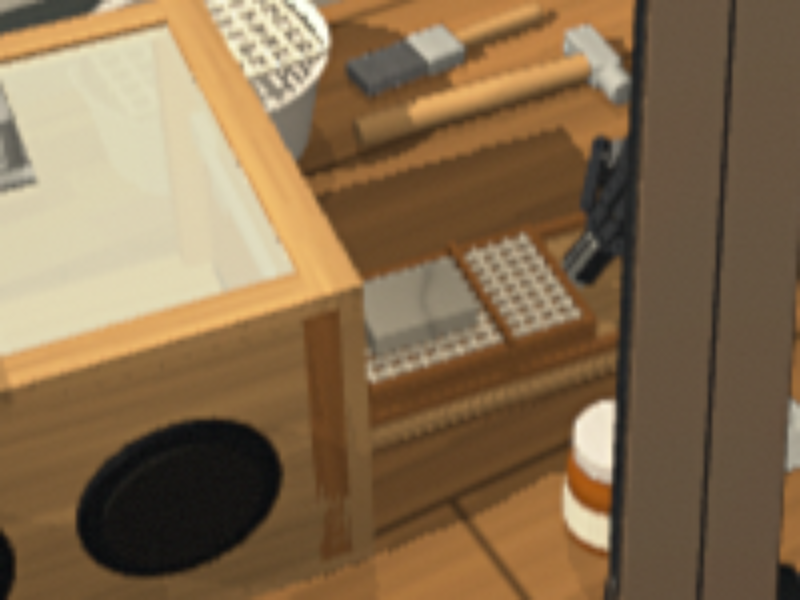

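The fingertip sits on the carrier's rear face at (580,270), and the carrier is sliding straight with the slab still in its bay. I'll keep pushing.

Emit:
{"name": "send_rows", "arguments": {
  "moves": "0 0 0 0.038 0 0.032 -1;0 0 0 0.077 0 0.064 -1;0 0 0 0.115 0 0.096 -1;0 0 0 0.153 0 0.128 -1;0 0 0 0.191 0 0.16 -1;0 0 0 0.23 0 0.193 -1;0 0 0 0.268 0 0.225 -1;0 0 0 0.306 0 0.257 -1;0 0 0 0.345 0 0.289 -1;0 0 0 0.383 0 0.321 -1;0 0 0 0.421 0 0.353 -1;0 0 0 0.46 0 0.385 -1"
}}

```text
time: 11.88
eef_pos: [0.5639, 0.031, 0.0336]
tcp_rot: [0.707, 0.62, 0.256, -0.224]
contact_force: [-1.2, -6.3, 2.0]
opening: -0.002
finger_force: 3.0
```

```bash
python3 -c "
from h import *
tcp()"
```

```text
11.875 [0.5639 0.031  0.0336] [[0.099, 0.991, 0.085], [0.762, -0.131, 0.634], [0.64, 0.002, -0.768]] [-0.4   0.4   1.99  0.76  1.1  -0.75] -0.0024333689145478025 [-1.2 -6.3  2. ]
```

Emit:
{"name": "send_rows", "arguments": {
  "moves": "0 0 0 0.038 0 0.032 -1;0 0 0 0.077 0 0.064 -1;0 0 0 0.115 0 0.096 -1;0 0 0 0.153 0 0.128 -1;0 0 0 0.191 0 0.16 -1;0 0 0 0.23 0 0.193 -1;0 0 0 0.268 0 0.225 -1;0 0 0 0.306 0 0.257 -1;0 0 0 0.345 0 0.289 -1;0 0 0 0.383 0 0.321 -1"
}}

```text
time: 13.12
eef_pos: [0.5769, 0.1303, 0.0336]
tcp_rot: [0.707, 0.62, 0.257, -0.224]
contact_force: [-1.5, -6.7, 1.6]
opening: -0.003
finger_force: 3.1
```

Now slow steps until I feel the stop.

Emit:
{"name": "send_rows", "arguments": {
  "moves": "0 0 0 0.019 0 0.016 -1;0 0 0 0.038 0 0.032 -1;0 0 0 0.057 0 0.048 -1;0 0 0 0.065 0 0.055 -1"
}}

```text
time: 13.62
eef_pos: [0.579, 0.1473, 0.0336]
tcp_rot: [0.707, 0.62, 0.257, -0.224]
contact_force: [-0.6, -5.7, 2.4]
opening: 0.001
finger_force: 3.4
```

Emit:
{"name": "send_rows", "arguments": {
  "moves": "0 0 0 0.012 0 0.01 -1;0 0 0 0.023 0 0.019 -1;0 0 0 0.023 0 0.019 -1"
}}

```text
time: 14.0
eef_pos: [0.5797, 0.152, 0.0335]
tcp_rot: [0.707, 0.621, 0.256, -0.224]
contact_force: [-3.8, -11.6, 4.9]
opening: -0.001
finger_force: 6.1
```

Emit:
{"name": "send_rows", "arguments": {
  "moves": "0 0 0 0.012 0 0.01 -1;0 0 0 0.019 0 0.016 -1;0 0 0 0.019 0 0.016 -1"
}}

```text
time: 14.38
eef_pos: [0.58, 0.1524, 0.0335]
tcp_rot: [0.706, 0.623, 0.254, -0.221]
contact_force: [-14.0, -33.2, 15.4]
opening: 0.004
finger_force: 17.6
```

It stalled at the predicted home position with 33 N on the stop. I'll withdraw straight back.

Emit:
{"name": "send_rows", "arguments": {
  "moves": "0 0 0 -0.038 0 -0.032 -1;0 0 0 -0.115 0 -0.096 -1;0 0 0 -0.23 0 -0.193 -1;0 0 0 -0.383 0 -0.321 -1;0 0 0 -0.575 0 -0.482 -1;0 0 0 -0.766 0 -0.643 -1;0 0 0 -0.766 0 -0.643 -1"
}}

```text
time: 15.25
eef_pos: [0.5544, -0.0424, 0.0337]
tcp_rot: [0.708, 0.618, 0.258, -0.225]
contact_force: [0.2, 0.0, -0.5]
opening: 0.001
finger_force: 0.0
```

```bash
python3 -c "
from h import *
tcp();goal([.556,-.05,.36],down(82.5-0))
c=grab('top')
for u,v in ((238,280),(250,280),(238,306),(250,306)):print(plane(c,u*.64,v*.64,.313).round(4))
print(c['image'][174:204:2,146:168:2].mean(-1).astype(int))
"
```

```text
15.25 [ 0.5544 -0.0424  0.0337] [[0.102, 0.991, 0.087], [0.76, -0.134, 0.636], [0.642, 0.001, -0.767]] [-0.52  0.42  1.97  0.7   1.17 -0.81] 0.0006795983627123535 [ 0.2  0.  -0.5]
turn [ 0.0003 -0.111  -0.0005] shift [ 1.0195  0.0145 -1.2741]
[0.6123 0.3077 0.313 ]
[0.6121 0.2824 0.313 ]
[0.5564 0.3052 0.313 ]
[0.5562 0.2802 0.313 ]
[[116 179 184 232 230 230 229 231 231 230 231]
 [123 124 114 233 232 231 231 231 230 230 230]
 [135 210 215 209 209 215 221 227 231 230 229]
 [134 132 208 208 211 112 172 214 234 233 231]
 [136 133 216 203 213  91  65 130 236 232 232]
 [139 133 214 202 214  72  74 117 234 231 232]
 [131 211 207 208 212  76  90 127 235 228 228]
 [208 206 206 213 214  75 105 198 228 225 228]
 [206 206 197 205 177  75 122 233 228 234 231]
 [208 208 203 236 100  72 134 230 228 229 226]
 [208 208 209 190 171 173 142 229 227 240 238]
 [124 184 208 191 184 211 170 230 223 240 237]
 [143 234 234 233 237 230 209 228 225 237 237]
 [118 234 233 231 232 227 227 227 224 236 237]
 [115 236 232 233 232 228 227 229 238 241 237]]
```

Emit:
{"name": "send_rows", "arguments": {
  "moves": "0 0 0 0.2 0 -0.24 -1;0 -0.03 0 0.4 0 -0.48 -1;0 -0.06 0 0.61 0 -0.73 -1;0 -0.09 0 0.61 0 -0.73 0;0 -0.111 0 0.61 0 -0.73 1;0 -0.111 0 0.61 0 -0.73 1;0 -0.111 0 0.61 0 -0.73 1"
}}

```text
time: 16.18
eef_pos: [0.5532, -0.0386, 0.2228]
tcp_rot: [0.751, 0.66, 0.0, -0.002]
contact_force: [0.5, -0.4, -0.0]
opening: 0.847
finger_force: 0.0
```

```bash
python3 -c "
from h import *
tcp();goal([.58,.06,.41],down(127))"
```

```text
16.175 [ 0.5532 -0.0386  0.2228] [[0.129, 0.992, -0.002], [0.992, -0.129, 0.002], [0.002, -0.002, -1.0]] [-0.25  0.04  1.9   0.    1.21 -0.13] 0.8466871152242513 [ 0.5 -0.4 -0. ]
turn [-0.0002 -0.0005 -0.1233] shift [ 0.5079  0.0672 -0.9349]
```

Emit:
{"name": "send_rows", "arguments": {
  "moves": "0 0 0 0 0 -0.3 1;0 0 0 0 0 -0.6 1;0 0 -0.03 0 0 -0.93 1;0 0 -0.06 0.3 0.03 -0.93 1;0 0 -0.1 0.5 0.07 -0.93 1;0 0 -0.124 0.5 0.07 -0.93 1;0 0 -0.124 0.5 0.07 -0.93 1;0 0 -0.124 0.5 0.07 -0.93 1"
}}

```text
time: 17.18
eef_pos: [0.5807, 0.0571, 0.4093]
tcp_rot: [0.446, 0.895, 0.0, -0.001]
contact_force: [-0.1, 0.2, 0.5]
opening: 0.998
finger_force: 0.0
```

```bash
python3 -c "
from h import *
tcp();goal([.59,.22,.41],down(172.5))"
```

```text
17.175 [0.5807 0.0571 0.4093] [[-0.601, 0.799, -0.001], [0.799, 0.601, 0.001], [0.001, -0.001, -1.0]] [-0.08  0.01  1.59  0.    1.54 -0.72] 0.9984942652660672 [-0.1  0.2  0.5]
turn [ 0.     -0.0002 -0.1265] shift [ 0.6227  0.5271 -0.0031]
```

Emit:
{"name": "send_rows", "arguments": {
  "moves": "0 0 -0.126 0.62 0.53 0 1;0 0 -0.126 0.62 0.53 0 1;0 0 -0.126 0.62 0.53 0 1;0 0 -0.126 0.62 0.53 0 1;0 0 -0.126 0.62 0.53 0 1;0 0 -0.126 0.62 0.53 0 1"
}}

```text
time: 17.92
eef_pos: [0.5904, 0.2203, 0.4096]
tcp_rot: [0.066, 0.998, 0.0, -0.0]
contact_force: [-0.3, -0.4, 0.7]
opening: 1.0
finger_force: 0.0
```

```bash
python3 -c "
from h import *
tcp();c=grab('wrist');d=grab('top')
print(proj(c,[.595,.300,.313]))
a=np.full((600,800,3),0,np.uint8);a[:384,:512]=c['image'][:,:,::-1]
e=d['image'][150:240,120:320,::-1];a[384:,:480]=cv2.resize(e,(480,216));cv2.imwrite('pics/w7.png',a)"
```

```text
17.925 [0.5904 0.2203 0.4096] [[-0.991, 0.133, -0.001], [0.133, 0.991, 0.0], [0.001, 0.0, -1.0]] [ 0.2   0.11  1.48  0.    1.55 -1.24] 0.9998227581116993 [-0.3 -0.4  0.7]
[363.53015127 194.52033401]
```

View pics/w7.png

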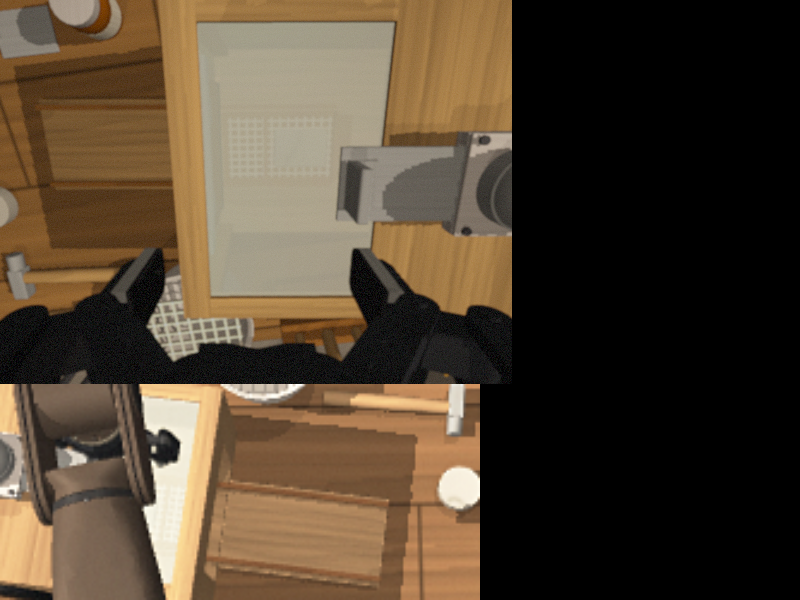

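The wrist view shows the carrier with the slab inside, seen through the window at (280,147). The gate tab's top is at about (366,193), so the tab is near world (0.594, 0.302). I'll lower over it and grip.

Emit:
{"name": "send_rows", "arguments": {
  "moves": "0 0 0 0.034 0.407 0 1;0 0 0 0.034 0.407 0 1;0 0 0 0.034 0.407 0.2 1;0 0 0 0.034 0.407 0.4 1;0 0 0 0.034 0.407 0.5 1;0 0 0 0.034 0.407 0.54 1;0 0 0 0.034 0.407 0.54 1"
}}

```text
time: 18.9
eef_pos: [0.5945, 0.3023, 0.3027]
tcp_rot: [0.065, 0.998, 0.0, 0.001]
contact_force: [-0.1, -0.9, -0.1]
opening: 0.997
finger_force: 0.0
```

Emit:
{"name": "send_rows", "arguments": {
  "moves": "0 0 0 0 0 0 -1;0 0 0 0 0 0 -1;0 0 0 0 0 0 -1;0 0 0 0 0 0 -1;0 0 0 0 0 0 -1;0 0 0 0 0 0 -1",
  "newtons": 30
}}

```text
time: 19.65
eef_pos: [0.5941, 0.3024, 0.3022]
tcp_rot: [0.065, 0.998, -0.0, 0.0]
contact_force: [-0.2, -0.9, 1.3]
opening: 0.111
finger_force: 34.0
```

Emit:
{"name": "send_rows", "arguments": {
  "moves": "0 0 0 0 -0.05 0 -1;0 0 0 0 -0.1 0 -1;0 0 0 0 -0.15 0 -1;0 0 0 0 -0.2 0 -1;0 0 0 0 -0.25 0 -1;0 0 0 0 -0.25 0 -1"
}}

```text
time: 20.4
eef_pos: [0.5874, 0.251, 0.3022]
tcp_rot: [0.065, 0.998, -0.001, -0.0]
contact_force: [-1.1, -1.9, 2.9]
opening: 0.111
finger_force: 34.3
```

Emit:
{"name": "send_rows", "arguments": {
  "moves": "0 0 0 0 -0.015 0 -1;0 0 0 0 -0.03 0 -1;0 0 0 0 -0.03 0 -1"
}}

```text
time: 20.78
eef_pos: [0.5868, 0.2469, 0.3022]
tcp_rot: [0.065, 0.998, -0.0, 0.0]
contact_force: [-0.3, 1.6, 3.5]
opening: 0.107
finger_force: 34.4
```

Emit:
{"name": "send_rows", "arguments": {
  "moves": "0 0 0 0 -0.015 0 -1;0 0 0 0 -0.03 0 -1;0 0 0 0 -0.03 0 -1"
}}

```text
time: 21.15
eef_pos: [0.5865, 0.2442, 0.3022]
tcp_rot: [0.065, 0.998, 0.004, 0.001]
contact_force: [2.9, 11.5, 2.2]
opening: 0.108
finger_force: 34.3
```

Emit:
{"name": "send_rows", "arguments": {
  "moves": "0 0 0 0 -0.015 0 -1;0 0 0 0 -0.025 0 -1;0 0 0 0 -0.025 0 -1"
}}

```text
time: 21.52
eef_pos: [0.5864, 0.2441, 0.3022]
tcp_rot: [0.064, 0.998, 0.01, 0.003]
contact_force: [8.1, 24.9, 0.1]
opening: 0.111
finger_force: 38.4
```

The gate is at its end stop: the force rose to 25 N with no further travel. I'll relax, release and lift away.

Emit:
{"name": "send_rows", "arguments": {
  "moves": "0 0 0 0 0.035 0 -1;0 0 0 0 0.035 0 0;0 0 0 0 0.035 0 0.3;0 0 0 0 0.035 0 0.3;0 0 0 0 0.035 0 0.3;0 0 0 0 0.035 -0.15 0.3;0 0 0 0 0.035 -0.4 0.3;0 0 0 0 0.035 -0.5 0.3;0 0 0 0 0.035 -0.5 0.3"
}}

```text
time: 22.65
eef_pos: [0.5867, 0.2429, 0.4037]
tcp_rot: [0.065, 0.998, 0.001, 0.002]
contact_force: [0.1, -0.1, -0.5]
opening: 0.648
finger_force: 0.0
```

Emit:
{"name": "send_rows", "arguments": {
  "moves": "0 0 0 0.2 -0.9 0 0.3;0 0 0 0.2 -0.9 0 0.3;0 0 0 0.2 -0.9 0 0.3;0 0 0 0.2 -0.9 0 0.3;0 0 0 0.2 -0.9 0 0.3;0 0 0 0.2 -0.9 0 0.3"
}}

```text
time: 23.4
eef_pos: [0.5233, 0.0707, 0.4007]
tcp_rot: [0.064, 0.998, 0.0, -0.001]
contact_force: [-0.5, -0.2, -0.3]
opening: 0.649
finger_force: 0.0
```

```bash
python3 -c "
from h import *
tcp();c=grab('top');g=cv2.cvtColor(c['image'],cv2.COLOR_RGB2GRAY)
print(proj(c,[.587,.245,.313]),proj(c,[.592,.255,.275]))
print(g[176:200:3,146:186:2])
print('wrist/side window white');w=grab('side');
h=np.array([.574,.1415,0]);Y=np.array([.13,.991,0]);
# carrier grating rear/lead, expected home
print(proj(w,h+Y*.028+[0,0,.036]),proj(w,h+Y*.15+[0,0,.058]))
"
```

```text
23.4 [0.5233 0.0707 0.4007] [[-0.992, 0.128, -0.002], [0.128, 0.992, 0.0], [0.002, 0.0, -1.0]] [-0.06 -0.12  1.73  0.    1.53 -1.5 ] 0.6489302479298379 [-0.5 -0.2 -0.3]
[171.11909932 186.52427448] [170.55399946 187.72968665]
[[124 122 114 232 230 230 229 230 231 231 230 230 231 230 229 230 231 232
  232 231]
 [131 124 204 201 201 203 203 202 202 209 218 224 229 229 228 229 230 230
  230 229]
 [128 128 201 202 203 201 204 202 202 202 202 204 203 210  62 208 147 232
  230 231]
 [131 133 202 204 203 205 207 206 209 207 209 194 207 226  71 121 238 231
  230 230]
 [202 201 198 200 204 201 204 204 204 203 203 199 229 185  70 132 230 228
  229 228]
 [200 199 203 201 200 199 200 198 202 203 201 198 204 101  70 109 242 226
  229 230]
 [199 201 202 200 199 203 203 203 204 202 202 201 129  86  82 128 232 227
  225 238]
 [146 236 208 229 161 211 172 201 197 199 199 202 182 187 210 237 234 232
  234 235]]
wrist/side window white
[202.5075593  261.08917255] [158.18398652 268.60636741]
```

```bash
python3 -c "
from h import *
s=ctrl.get_state();c=grab('wrist');E=np.array(c['extrinsics'])
def T(p,q):
    M=np.eye(4);M[:3,:3]=R.from_quat(q).as_matrix();M[:3,3]=p;return M
c['extrinsics']=T([.5904,.2203,.4096],[.066,.998,0,0])@np.linalg.inv(T(s['eef_pos'],s['tcp_rot']))@E
h=np.array([.574,.1415,0])
for u,v,z in((228,147,.036),(332,147,.036),(267,147,.042),(274,147,.058),(330,147,.058),(170,147,.243)):
    d=plane(c,u,v,z)-h;print(u,round(.13*d[0]+.991*d[1],4),round(.991*d[0]-.13*d[1],4))
"
```

```text
228 0.0336 0.0022
332 0.1996 0.0024
267 0.0957 0.0015
274 0.1059 -0.0007
330 0.1913 -0.0006
170 -0.0016 -0.026
```

```bash
python3 -c "
from plant import ctrl
print(ctrl.sign_off())"
```

```text
the job is handed in; nothing more can be done
None
```

I handed the job in at about 23 s: the slab lies flat in the bay, the carrier is home against the stop (both confirmed from a picture), and the gate is pulled to its end stop; I didn't see the flap directly, but the fingers were fully withdrawn so it could fall shut.

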